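Seasonings across to the carrying block in cooking order

ROBOT

A 6-joint arm with a two-finger parallel gripper is mounted at the origin on a cart in front of the work surface, level with it; the furniture and walls round the work are solid. World frame = base frame: x ahead of the robot, y to its left, z up, the work surface at z = 0. Lengths are in m, angles in rad, forces in N, time in s.
With the tool pointing down it reaches from about 0.375 to 0.9 m from the base axis. Payload 3.1 kg.
Tool frame: the origin (TCP) lies between the finger pads; the fingertips stand manip.finger_overhang ahead of it and the grasp point (between the pads) lies 5 mm behind it (manip.finger_overhang is the distance from the TCP to the fingertips, in m); z points along the fingers, y is the line along which they close (so a half turn about z gives the same grasp; the last joint's range is limited). The gripper opens to 85 mm and grips with 20 to 120 N. Pads are 22 mm wide; open, the fingers measure 114 mm over their backs; the gripper's body (76 mm by 85 mm) begins 54 mm behind the grasp point. The pads swing forward as they close: fully open they stand 13 mm farther back than shut.
Start: joints at [-1.302, 0.527, 1.433, -0, 1.181, -0.178], TCP at [0.271, -0.563, 0.245] pointing down, gripper open.
Joint ranges: [-3.08, 3.08], [-0.75, 2.2], [0.22, 2.44], [-1.43, 4.57], [0, 2.65], [-2.85, 2.85]. Speed limits (rad/s): [2.79, 2.79, 3.14, 3.14, 3.14, 3.14].

INTERFACE

Orientations are given as a unit quaternion [x, y, z, w].
In Python, from station import manip gives the robot as it stands.
- The arm moves only by the tool drive_tool, never from a script. Its argument "plan" is a list of rows, each a list of 7 numbers: the shift along the tool's x, y, z in m, then the turn, a rotation vector about the tool's x, y, z in degrees, then the opening, from -1 (shut) to 1 (fully open). In form: [[x, y, z, wx, wy, wz, gripper], ...]. A call has 1 to 10 rows; each row shifts and turns the commanded pose from where the row before left it, along the tool's axes as they then stand; what a row does not reach is not made up. A row lasts 1/10 s, in which the tool goes at most 50 mm and 8.59 degrees, less where a joint would pass 70% of its speed; a pose out of reach is approached as far as the arm can. A call is refused whole if a number of a shift passes 0.05 or a number of a turn 8.59, either way. A call with a gripper value outside its range is refused whole. The fingers move at their own pace and stop on an object; "newtons" is the grip in N (left out, the last holds). Time passes only in rows, so rows that do not move let the fingers close. It gives the time, the measured TCP pose, the force, the opening and the grip force at its end, in the units of the state.
- manip.sense(): the state, without advancing time (a new reading comes with each control period).
- manip.snapshot(name): name is "scene" or "side" or "wrist"; returns a dict with "image" (384x512x3 uint8, red, green, blue), "z_map" (384x512 float32, m along the optical axis (not along the pixel's ray), 0 where there is no reading), "fov_y" (degrees; the focal length in pixels is half the picture's height over the tangent of half this angle, whatever the lens; pixels are square), "cx", "cy" (the principal point, pixels), "extrinsics" (4x4, takes a point from camera to world coordinates); the wrist camera has in their place "mount" (4x4, takes a point from camera to tool coordinates, whose origin is the TCP and whose axes are the flange's). Camera axes: x right, y up, looking along -z (the intrinsics and any distortion apply to the point x, -y, -z); pixel columns grow to the right and rows downward; lengths in m; the calibration is good to about 2 mm. A picture is of the moment at which its call begins: read the wrist's pose just before it.
- manip.sign_off(): hands the job in; it is judged then, once.
The state is a dict: "t": time; "q": joint angles; "qd": joint speeds; "tau": joint torques, N m; "tcp_pos": TCP position; "tool_rot": TCP orientation; "force": force on the tool from outside, world axes, zero at the start; "ft_torque": the same for the moment, N m; "finger_gap": opening from 0.0 (shut) to 1.0 (fully open); "gripper_force": force on a finger pad.
Only numpy, scipy, OpenCV 4.12 (cv2) and the standard library are available. Lean on these libraries where they do the work, as an engineer would, in place of code of your own. Each camera call takes 0.05 s, during which the arm holds its last target. There are 200 camera calls.

TASK

The four things in the steel rack (jar, shaker, tin and little glass) stand in the order in which they will go into the pan. Move all four across to the wooden carrying block, one standing upright on the floor of each well, in the same left-to-right order as they stand in the steel rack now. Never tip any of them over.

Things in the scene. Friction and masses are not known exactly. Their poses are not given: they have to be found in the camera images.
- pepper_jar: Glass spice jar with a green screw cap, 46 mm across, 106 mm tall, about 0.11 kg; starts in the steel rack. Straight round sides 44 mm wide from the foot to 85 mm, the cap above; grip it about 75 mm above its foot. Origin: centre of its underside, z up.
- salt: Salt shaker of clear glass with a domed grey top, 44 mm across at its widest, 90 mm tall, about 0.10 kg; starts in the steel rack. Grip it 50 to 60 mm above its foot. Origin: centre of its underside, z up.
- food_tin: Small printed food tin, a plain cylinder 57 mm across and 72 mm tall, about 0.18 kg; starts in the steel rack. Origin: centre of its underside, z up.
- measure_glass: Small thick glass, open at the top, 58 mm tall, tapering from 48 mm across at the rim to 38 mm at the foot, about 0.07 kg; starts in the steel rack. Origin: centre of its underside, z up.
- dish_jar: The dish in which the spice jar stands at the start. It stays there and so shows that place in the row. Round steel dish, 74 mm across, rim 18 mm and inner floor 4 mm above its origin; all four alike, fixed to the steel rack. Origin: centre of its underside; axes as the rack's.
- dish_shaker: The dish in which the salt shaker stands at the start. It stays there and so shows that place in the row. Round steel dish, 74 mm across, rim 18 mm and inner floor 4 mm above its origin; all four alike, fixed to the steel rack. Origin: centre of its underside; axes as the rack's.
- dish_tin: The dish in which the tin stands at the start. It stays there and so shows that place in the row. Round steel dish, 74 mm across, rim 18 mm and inner floor 4 mm above its origin; all four alike, fixed to the steel rack. Origin: centre of its underside; axes as the rack's.
- dish_glass: The dish in which the little glass stands at the start. It stays there and so shows that place in the row. Round steel dish, 74 mm across, rim 18 mm and inner floor 4 mm above its origin; all four alike, fixed to the steel rack. Origin: centre of its underside; axes as the rack's.
- steel_rack: Fixed rack, 88 x 352 mm, two steel rods between wooden end cheeks 40 mm high, nearer or farther than the block. Dishes at y = +117, +39, -39, -117 mm, x = 0 of its frame; things' feet at z = 21 mm. Origin: centre of its underside on the worktop; z up, y along the row to the robot's left, x away from the robot. A spare brown-capped jar, not of the row, stands 240 mm left of its centre.
- carry_block: Fixed light wooden block, 100 x 344 mm, top z = 30 mm, bar handles out 27 mm at the ends. Four equal round wells, 71 mm wide, 18 mm deep, at y = +117, +39, -39, -117 mm, x = 0 of its frame; floors z = 12 mm. Origin: centre of its underside on the worktop; z up, y along the row to the robot's left, x away from the robot. A spare red-capped jar stands 235 mm right of its centre.
There are look-alikes about, which are no part of the job. Leave any purple look-alike of the measure_glass alone.

How it is judged:
By the outcome, as a careful person would: the job done as asked, in the order asked, and still so for the second after the job is handed in, with the robot touching nothing.
It also fails if it takes over 90 s, if anything falls off the work surface, if the arm or the gripper's body presses on something with over 40 N, if the wrist force passes 120 N, or if a joint passes its speed limit or range.

## Working session

There is one attempt and no reset: what is moved stays moved. The work goes in short steps, Python scripts to look and compute and a tool call to move; the robot and the scene stay as the last step left them, time stands still between calls to the robot, and variables do not carry over. Pictures are saved under pics/ and viewed, at most 14 in all, crops included, and the job is handed in when it is done.

Besides the shell and the picture viewer there is one more tool, called after "Emit:" as name([rows], argument=value, ...), one row to a line, values as JSON. drive_tool: Moves the arm, as the interface text tells. Its arguments: {"type":"object","properties":{"plan":{"type":"array"},"newtons":{"type":"number"}},"required":["plan"]}

```bash
mkdir -p pics; ls
python3 - <<'E'
from station import manip
import cv2,numpy as np
s=manip.sense();print({k:np.round(v,3) for k,v in s.items()},manip.finger_overhang)
ims=[]
for n in("scene","side"):
    d=manip.snapshot(n);np.savez("%s.npz"%n,**d)
    cv2.imwrite(f"pics/{n}0.png",d["image"][...,::-1]);print(n,[k for k in d],d["fov_y"],d["cx"],d["cy"],np.round(d["extrinsics"],3).tolist())
E
```

```text
pics
{'t': np.float64(0.0), 'q': array([-1.301,  0.528,  1.434,  0.   ,  1.181, -0.179]), 'qd': array([-0.   ,  0.   ,  0.001,  0.001,  0.001, -0.001]), 'tau': array([ 1.0000e-03, -4.4235e+01, -1.7803e+01, -0.0000e+00,  8.0000e-03,
        0.0000e+00]), 'tcp_pos': array([ 0.27 , -0.563,  0.244]), 'tool_rot': array([ 0.975,  0.222, -0.   , -0.001]), 'force': array([ 0.638, -0.004,  0.462]), 'ft_torque': array([-0.012, -0.044,  0.027]), 'gripper_force': np.float64(0.0), 'finger_gap': np.float64(1.001)} 0.014
scene ['image', 'z_map', 'fov_y', 'cx', 'cy', 'extrinsics'] 45.11537471364478 249.97998657632732 196.7631542153604 [[-0.773, 0.467, -0.431, 0.142], [-0.635, -0.569, 0.522, 0.468], [-0.001, 0.677, 0.736, 0.762], [0.0, 0.0, 0.0, 1.0]]
side ['image', 'z_map', 'fov_y', 'cx', 'cy', 'extrinsics'] 54.5880903301252 259.7184234012266 189.46168458268141 [[0.971, 0.116, -0.207, 0.391], [-0.238, 0.49, -0.839, -0.744], [0.004, 0.864, 0.503, 0.484], [0.0, 0.0, 0.0, 1.0]]
```

View pics/scene0.png

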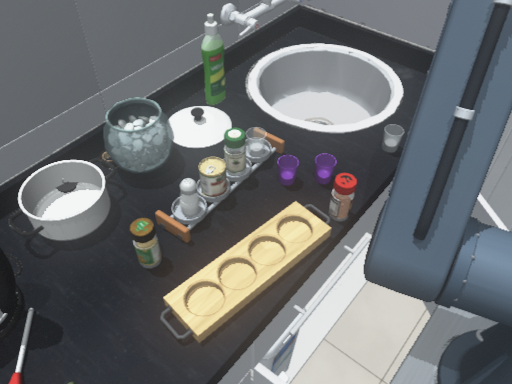

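View pics/side0.png

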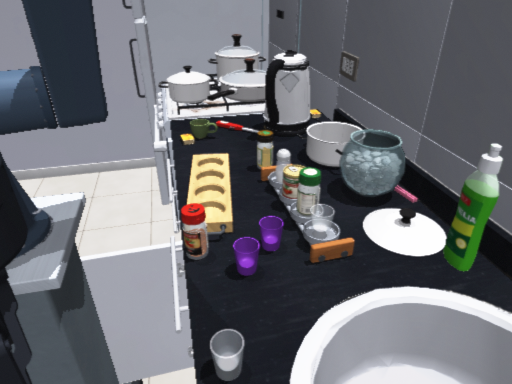

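The row, left (+y) to right: salt (190,197), tin (213,178), green-capped jar (235,150) and clear glass (257,140). Look-alikes are the purple glasses (288,168) and (325,167), the clear glass by the sink (393,138), the brown-cap jar (146,243) and the red-cap jar (343,197). Only the four standing in the rack's dishes are meant.

```bash
cat > h.py <<'E'
import numpy as np,cv2
def cloud(d,T=None):
    T=d["extrinsics"] if T is None else T
    f=192/np.tan(np.radians(d["fov_y"])/2); z=d["z_map"].astype(float)
    v,u=np.mgrid[:384,:512]
    P=np.stack([(u-d["cx"])*z/f,-(v-d["cy"])*z/f,-z],-1)@T[:3,:3].T+T[:3,3]
    P[z==0]=np.nan
    return P
E
python3 - <<'E'
from h import *
sc=np.load("scene.npz");sd=np.load("side.npz")
top=np.zeros((600,800,3),np.uint8);hm=np.full((600,800),-1.)
for nm,d in(("scene",sc),("side",sd)):
    P=cloud(d);im=d["image"];hsv=cv2.cvtColor(im,cv2.COLOR_RGB2HSV)
    p=P.reshape(-1,3);ok=np.isfinite(p[:,0])
    # wood block: yellow, z .02-.04
    m=(hsv[...,0]>15)&(hsv[...,0]<30)&(hsv[...,1]>70)&(abs(P[...,2]-.03)<.008)&(P[...,0]<.7)
    n,l,st,c=cv2.connectedComponentsWithStats(m.astype(np.uint8));k=1+np.argmax(st[1:,4])
    q=P[l==k];r=cv2.minAreaRect(q[:,:2].astype(np.float32));print(nm,"block",r,np.median(q[:,2]),len(q))
    print(" table z",np.median(P[(abs(P[...,2])<.01)][:,2]))
    m=(hsv[...,0]<15)&(hsv[...,1]>130)&(P[...,2]>.01)&(P[...,2]<.05)
    n,l,st,c=cv2.connectedComponentsWithStats(m.astype(np.uint8))
    for k in range(1,n):
        if st[k,4]>60: q=P[l==k];print(" cheek",c[k].round(),np.median(q,0).round(4),q[:,2].max().round(3),cv2.minAreaRect(q[q[:,2]>.034][:,:2].astype(np.float32)) if (q[:,2]>.034).sum()>4 else "")
    for name,box in (("scene",dict(salt=(180,178,200,205),tin=(198,158,228,195),jar=(224,128,246,172),glass=(246,127,272,155))),("side",dict(salt=(276,148,292,172),tin=(283,165,300,200),jar=(297,168,322,215),glass=(310,205,335,228)))):
        if name!=nm: continue
        for k,(a,b,c2,e) in box.items():
            q=P[b:e,a:c2].reshape(-1,3);q=q[(q[:,2]>.045)];zt=np.nanpercentile(q[:,2],97) if len(q) else 0
            t=q[q[:,2]>zt-.012];print(" ",k,len(q),"top z",round(zt,3),"top ctr",np.median(t,0).round(3) if len(t) else"", "mid",(((q.min(0)+q.max(0))/2).round(3) if len(q) else ""))
E
```

```text
scene block ((0.4630134403705597, 0.07415592670440674), (0.3474171757698059, 0.10226907581090927), 81.93305969238281) 0.030197207032756024 3812
 table z 0.0009922724372495861
 cheek [ 15. 378.] [0.6185 0.4857 0.0168] 0.02 
  salt 455 top z 0.111 top ctr [0.642 0.056 0.107] mid [0.643 0.055 0.08 ]
  tin 835 top z 0.094 top ctr [ 0.65  -0.022  0.091] mid [ 0.651 -0.039  0.071]
  jar 839 top z 0.129 top ctr [ 0.652 -0.098  0.127] mid [ 0.653 -0.1    0.088]
  glass 404 top z 0.081 top ctr [ 0.658 -0.178  0.076] mid [ 0.658 -0.176  0.064]
side block ((0.4636493921279907, 0.08134432137012482), (0.36342743039131165, 0.10003809630870819), 82.12176513671875) 0.029713070621983084 1586
 table z 0.0003222256671816248
 cheek [229. 125.] [0.5893 0.5068 0.0151] 0.018 
 cheek [266. 171.] [0.6156 0.0996 0.0321] 0.042 ((0.6214281916618347, 0.10201383382081985), (0.03683876246213913, 0.01150378305464983), 3.3867244720458984)
 cheek [331. 248.] [ 0.658  -0.2367  0.031 ] 0.042 ((0.6597892642021179, -0.23126187920570374), (0.08629580587148666, 0.015659479424357414), 3.045943260192871)
  salt 310 top z 0.11 top ctr [0.643 0.043 0.105] mid [0.643 0.018 0.084]
  tin 500 top z 0.101 top ctr [ 0.642 -0.024  0.091] mid [ 0.646 -0.036  0.086]
  jar 1025 top z 0.128 top ctr [ 0.652 -0.112  0.126] mid [ 0.656 -0.098  0.087]
  glass 504 top z 0.08 top ctr [ 0.657 -0.18   0.075] mid [ 0.656 -0.163  0.063]
```

Emit:
drive_tool([
  [0,0,-0.04,0,0,-8.04,1],
  [0,0,-0.04,0,0,-8.04,1],
  [0,0,-0.03,0,0,-8.04,1],
  [0,0,0,0,0,-8.04,1],
  [0,0,0,0,0,-8.04,1],
  [0,0,0,0,0,-8.04,1],
  [0,0,0,0,0,-8.04,1],
  [0,0,0,0,0,-8.04,1],
  [0,0,0,0,0,0,1],
  [0,0,0,0,0,0,1],
])

```text
t: 1.1
tcp_pos: [0.2706, -0.5631, 0.3549]
tool_rot: [0.708, 0.706, 0.0, -0.0]
force: [0.6, -0.1, -0.1]
finger_gap: 1.0
gripper_force: 0.0
```

Emit:
drive_tool([
  [0.037,0.02,0,0,0,0,1],
  [0.037,0.02,0,0,0,0,1],
  [0.037,0.02,0,0,0,0,1],
  [0.037,0.02,0,0,0,0,1],
  [0.037,0.02,0,0,0,0,1],
  [0.037,0.02,0,0,0,0,1],
  [0.037,0.02,0,0,0,0,1],
  [0.037,0.02,0,0,0,0,1],
  [0.037,0.02,0,0,0,0,1],
  [0.037,0.02,0,0,0,0,1],
])

```text
t: 2.1
tcp_pos: [0.4713, -0.1918, 0.3554]
tool_rot: [0.708, 0.706, 0.0, 0.0]
force: [0.6, -1.1, 0.5]
finger_gap: 1.003
gripper_force: 0.0
```

Emit:
drive_tool([
  [0.035,0.02,0,0,0,0,1],
  [0.035,0.02,0,0,0,0,1],
  [0.035,0.02,0,0,0,0,1],
  [0.035,0.02,0,0,0,0,1],
  [0,0,0,0,0,0,1],
  [0,0,0,0,0,0,1],
  [0,0,0,0,0,0,1],
])

```text
t: 2.8
tcp_pos: [0.5503, -0.0542, 0.3551]
tool_rot: [0.708, 0.706, -0.0, -0.0]
force: [-0.4, -0.1, 0.1]
finger_gap: 1.0
gripper_force: 0.0
```

Run:
```python
from station import manip
from h import *
from scipy.spatial.transform import Rotation as R
s=manip.sense();d=manip.snapshot("wrist")
T=np.eye(4);T[:3,:3]=R.from_quat(s["tool_rot"]).as_matrix();T[:3,3]=s["tcp_pos"];T=T@d["mount"]
np.savez("w1.npz",T=T,**d);print(np.round(s["tcp_pos"],4),s["tool_rot"],np.round(T,3).tolist())
cv2.imwrite("pics/w1.png",d["image"][...,::-1])
```

```text
[ 0.5503 -0.0542  0.3551] [ 7.07814299e-01  7.06398423e-01 -4.11221541e-04 -1.30520853e-04] [[1.0, 0.002, 0.002, 0.551], [-0.002, 0.95, 0.312, 0.026], [-0.001, -0.312, 0.95, 0.483], [0.0, 0.0, 0.0, 1.0]]
```

View pics/w1.png

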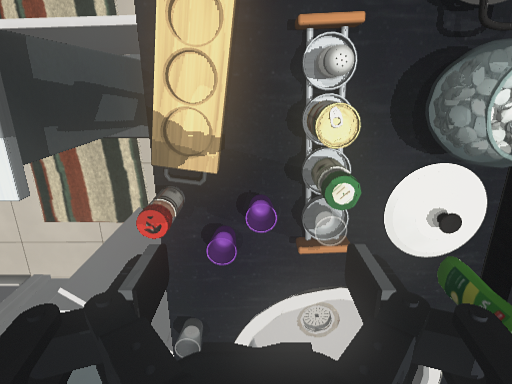

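The wrist view shows the row top (left) to bottom: salt (330,60), tin (337,123), green jar (342,190), clear glass in its dish (326,222). The purple glasses stand outside the rack at (262,215) and (222,247).

Run:
```python
from h import *
from scipy.optimize import least_squares
def circ(q,r): # fit circle of known r
    c0=(q.min(0)+q.max(0))/2
    return least_squares(lambda c:np.hypot(*(q-c).T)-r,c0,loss="soft_l1",f_scale=.002).x
for nm in("scene","side","w1"):
    d=np.load(nm+".npz");P=cloud(d,d["T"] if nm=="w1" else None);p=P.reshape(-1,3);p=p[np.isfinite(p[:,0])]
    print(nm)
    # objects: near expected centres, surface points in height bands
    for k,c,r,z0,z1 in (("salt",(.643,.055),.02,.03,.115),("tin",(.649,-.023),.0285,.05,.086),("jar",(.653,-.1),.022,.045,.1),("jarcap",(.653,-.1),.023,.109,.122),("glass",(.657,-.178),.0235,.066,.078)):
        q=p[(np.hypot(*(p[:,:2]-c).T)<.04)&(p[:,2]>z0)&(p[:,2]<z1)]
        if k=="tin":
            t=p[(np.hypot(*(p[:,:2]-c).T)<.04)&(p[:,2]>.086)];print("  tin top",((t.min(0)+t.max(0))/2).round(4),np.ptp(t,0).round(3))
        if len(q)>10: print("  ",k,len(q),"fit",circ(q[:,:2],r).round(4),"bbox",((q.min(0)+q.max(0))/2)[:2].round(4),np.ptp(q,0)[:2].round(3))
    # block wells
    hsv=cv2.cvtColor(d["image"],cv2.COLOR_RGB2HSV)
    b=(abs(P[...,2]-.03)<.006)&(P[...,0]>.38)&(P[...,0]<.55)&(P[...,1]>-.12)&(P[...,1]<.27)&(hsv[...,1]>60)
    q=P[b][:,:2];g=np.zeros((450,250),np.uint8);g[((q[:,1]+.15)*1000).astype(int).clip(0,449),((q[:,0]-.35)*1000).astype(int).clip(0,249)]=255
    g=cv2.morphologyEx(g,cv2.MORPH_CLOSE,np.ones((7,7)))
    cs,hh=cv2.findContours(g,cv2.RETR_CCOMP,cv2.CHAIN_APPROX_NONE)
    for c,h in zip(cs,hh[0]):
        if h[3]>=0 and cv2.contourArea(c)>1500:
            (x,y),r=cv2.minEnclosingCircle(c);print("  well",round(x/1000+.35,4),round(y/1000-.15,4),"r",round(r,1),cv2.contourArea(c))
    big=max(cs,key=cv2.contourArea);print("  block",cv2.minAreaRect(big))
```

```text
scene
   salt 763 fit [0.6489 0.0521] bbox [0.6457 0.0552] [0.066 0.074]
  tin top [ 0.6517 -0.0234  0.0912] [0.057 0.058 0.01 ]
   tin 316 fit [ 0.653  -0.0247] bbox [ 0.6463 -0.0185] [0.048 0.048]
   jar 415 fit [ 0.6557 -0.1009] bbox [ 0.652  -0.0977] [0.041 0.042]
   jarcap 99 fit [ 0.6571 -0.1025] bbox [ 0.6539 -0.0955] [0.041 0.035]
   glass 151 fit [ 0.657  -0.1762] bbox [ 0.6568 -0.1765] [0.047 0.048]
  well 0.4779 0.1891 r 37.6 3985.0
  well 0.4681 0.1135 r 38.1 4051.0
  well 0.4566 0.0354 r 37.7 4109.0
  well 0.4455 -0.0417 r 38.4 4120.5
  block ((112.5516128540039, 223.49276733398438), (347.732177734375, 102.66047668457031), 82.01067352294922)
side
   salt 385 fit [0.6451 0.0562] bbox [0.6375 0.0543] [0.051 0.065]
  tin top [ 0.6513 -0.0248  0.0902] [0.057 0.056 0.008]
   tin 209 fit [ 0.6523 -0.0243] bbox [ 0.6374 -0.0347] [0.028 0.039]
   jar 469 fit [ 0.6551 -0.1034] bbox [ 0.6556 -0.1103] [0.048 0.036]
   jarcap 125 fit [ 0.6561 -0.1016] bbox [ 0.654 -0.11 ] [0.043 0.033]
   glass 219 fit [ 0.6564 -0.1784] bbox [ 0.6561 -0.1782] [0.045 0.047]
  well 0.4765 0.1878 r 44.8 4717.5
  well 0.4671 0.1087 r 40.5 4525.5
  well 0.4568 0.0316 r 39.6 4372.5
  block ((112.15147399902344, 223.07794189453125), (348.299072265625, 100.32840728759766), 82.1583023071289)
w1
   salt 1412 fit [0.6496 0.056 ] bbox [0.6476 0.0564] [0.07  0.073]
  tin top [ 0.6471 -0.0227  0.2556] [0.067 0.056 0.339]
   tin 235 fit [ 0.6523 -0.0232] bbox [ 0.6409 -0.0179] [0.035 0.047]
   jar 493 fit [ 0.6552 -0.0996] bbox [ 0.6536 -0.0963] [0.043 0.04 ]
   jarcap 141 fit [ 0.6565 -0.1013] bbox [ 0.6522 -0.0957] [0.038 0.037]
   glass 279 fit [ 0.6561 -0.1745] bbox [ 0.6568 -0.1748] [0.047 0.046]
  well 0.4572 0.0358 r 36.9 4019.5
  well 0.4465 -0.0412 r 36.7 4038.0
  block ((104.8134765625, 170.83279418945312), (236.4226837158203, 101.23994445800781), 82.1082992553711)
```

Emit:
drive_tool([
  [-0.031,0.027,0.02,0,0,0,1],
  [-0.031,0.027,0.02,0,0,0,1],
  [-0.031,0.027,0.02,0,0,0,1],
  [-0.03,0.026,0.02,0,0,0,1],
  [0,0,0.04,0,0,0,1],
  [0,0,0.04,0,0,0,1],
  [0,0,0.04,0,0,0,1],
  [0,0,0,0,0,0,1],
  [0,0,0,0,0,0,1],
])

```text
t: 3.75
tcp_pos: [0.6573, -0.1777, 0.1553]
tool_rot: [0.708, 0.706, -0.0, -0.001]
force: [0.2, -0.0, -0.2]
finger_gap: 0.997
gripper_force: 0.0
```

Emit:
drive_tool([
  [0,0,0.04,0,0,0,1],
  [0,0,0.034,0,0,0,1],
  [0,0,0.02,0,0,0,1],
  [0,0,0,0,0,0,1],
  [0,0,0,0,0,0,0.4],
  [0,0,0,0,0,0,0],
  [0,0,0,0,0,0,-1],
  [0,0,0,0,0,0,-1],
  [0,0,0,0,0,0,-1],
  [0,0,0,0,0,0,-1],
], newtons=30)

```text
t: 4.75
tcp_pos: [0.6594, -0.1773, 0.0644]
tool_rot: [0.707, 0.707, 0.001, 0.002]
force: [-0.7, 0.5, 5.4]
finger_gap: 0.539
gripper_force: 30.0
```

Emit:
drive_tool([
  [0,0,0,0,0,0,-1],
  [0,0,0,0,0,0,-1],
  [0,0,-0.01,0,0,0,-1],
  [0,0,-0.02,0,0,0,-1],
  [0,0,-0.03,0,0,0,-1],
  [0,0,-0.03,0,0,0,-1],
  [0,0,-0.02,0,0,0,-1],
  [0,0,-0.0,0,0,0,-1],
])

```text
t: 5.55
tcp_pos: [0.6602, -0.1774, 0.1763]
tool_rot: [0.707, 0.707, 0.002, 0.004]
force: [0.9, -0.1, -0.6]
finger_gap: 0.535
gripper_force: 30.9
```

```bash
cat > look.py <<'E'
import sys
from station import manip
from h import *
from scipy.spatial.transform import Rotation as R
def look(tag,cam="wrist"):
    s=manip.sense();d=manip.snapshot(cam)
    if cam=="wrist":
        T=np.eye(4);T[:3,:3]=R.from_quat(s["tool_rot"]).as_matrix();T[:3,3]=s["tcp_pos"];d["T"]=T@d["mount"]
    np.savez(tag+".npz",**d);cv2.imwrite(f"pics/{tag}.png",d["image"][...,::-1]);return s,d
if __name__=="__main__": look(sys.argv[1],sys.argv[2])
E
python3 look.py s1 side
```

```text
(no output)
```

View pics/s1.png

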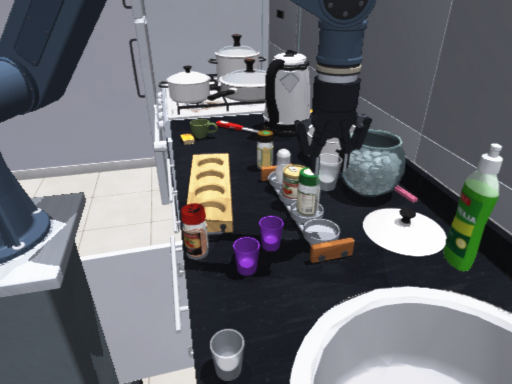

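The glass is held upright at (328,165) and its dish at (320,232) is empty.

Emit:
drive_tool([
  [0.01,-0.017,0,0,0,0,-1],
  [0.025,-0.039,0,0,0,0,-1],
  [0.025,-0.04,0,0,0,0,-1],
  [0.025,-0.04,0,0,0,0,-1],
  [0.025,-0.04,0,0,0,0,-1],
  [0.018,-0.028,0,0,0,0,-1],
  [0.007,-0.01,0.02,0,0,0,-1],
  [0,0,0.03,0,0,0,-1],
  [0,0,0,0,0,0,-1],
  [0,0,0,0,0,0,-1],
])

```text
t: 6.6
tcp_pos: [0.4433, -0.0413, 0.1207]
tool_rot: [0.707, 0.707, -0.001, -0.001]
force: [0.5, 0.3, 0.9]
finger_gap: 0.538
gripper_force: 31.3
```

Emit:
drive_tool([
  [-0.001,0.003,0.025,0,0,0,-1],
  [0,0,0.022,0,0,0,-1],
  [0,0,0.01,0,0,0,-1],
  [0,0,0.003,0,0,0,-1],
  [0,0,0,0,0,0,-1],
  [0,0,0,0,0,0,-1],
])

```text
t: 7.2
tcp_pos: [0.4474, -0.0426, 0.0621]
tool_rot: [0.707, 0.707, 0.0, 0.001]
force: [-0.5, 0.4, -0.9]
finger_gap: 0.539
gripper_force: 31.2
```

```bash
python3 look.py s2 side; python3 -c "
import cv2;i=cv2.imread('pics/s2.png')[130:250,150:310];cv2.imwrite('pics/s2c.png',cv2.resize(i,None,fx=4,fy=4))"
```

```text
(no output)
```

View pics/s2c.png

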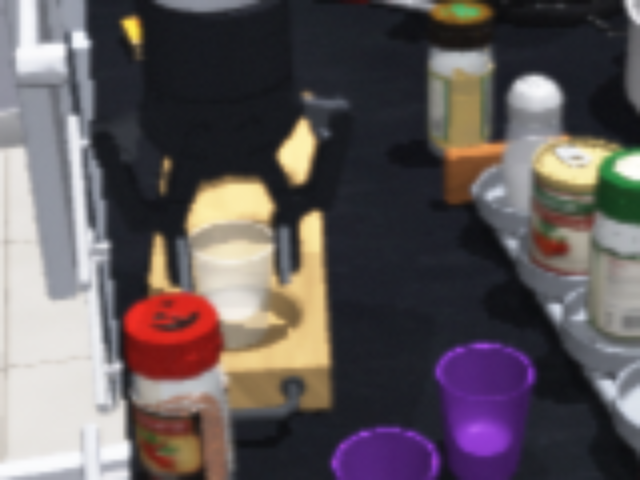

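The glass (crop 232,270) hangs over the right-most well, a few mm above its floor. I'll lower it until it touches.

Emit:
drive_tool([
  [0,0,0.003,0,0,0,-1],
  [0,0,0.002,0,0,0,-1],
  [0,0,0.001,0,0,0,-1],
  [0,0,0,0,0,0,-1],
  [0,0,0,0,0,0,-1],
])

```text
t: 7.75
tcp_pos: [0.4469, -0.0424, 0.0554]
tool_rot: [0.707, 0.707, 0.0, 0.0]
force: [-0.6, 0.3, 1.1]
finger_gap: 0.532
gripper_force: 31.4
```

Emit:
drive_tool([
  [0,0,0.002,0,0,0,-1],
  [0,0,0,0,0,0,-1],
])

```text
t: 7.95
tcp_pos: [0.4467, -0.0425, 0.0551]
tool_rot: [0.707, 0.707, 0.0, 0.001]
force: [-2.9, -0.6, 20.0]
finger_gap: 0.533
gripper_force: 32.6
```

Emit:
drive_tool([
  [0,0,-0.002,0,0,0,-1],
  [0,0,0,0,0,0,0.3],
  [0,0,0,0,0,0,1],
  [0,0,0,0,0,0,1],
  [0,0,0,0,0,0,1],
  [0,0,-0.01,0,0,0,1],
  [0,0,-0.04,0,0,0,1],
  [0,0,-0.045,0,0,0,1],
  [0,0,-0.03,0,0,0,1],
  [0,0,0,0,0,0,1],
])

```text
t: 8.95
tcp_pos: [0.4493, -0.0431, 0.1845]
tool_rot: [0.707, 0.707, 0.002, 0.004]
force: [-0.2, -0.1, -0.3]
finger_gap: 1.002
gripper_force: 0.0
```

Emit:
drive_tool([
  [0.004,0.03,0,0,0,0,1],
  [0.005,0.045,0,0,0,0,1],
  [0.005,0.045,0,0,0,0,1],
  [0.005,0.045,0,0,0,0,1],
  [0,0.03,0,0,0,0,1],
  [0,0.008,0.02,0,0,0,1],
  [0,0,0,0,0,0,1],
  [0,0,0,0,0,0,1],
])

```text
t: 9.75
tcp_pos: [0.648, -0.0231, 0.1589]
tool_rot: [0.707, 0.707, -0.001, -0.002]
force: [-0.1, 0.1, -0.2]
finger_gap: 0.998
gripper_force: 0.0
```

Emit:
drive_tool([
  [-0.001,0.004,0.04,0,0,0,1],
  [0,0,0.036,0,0,0,1],
  [0,0,0.02,0,0,0,1],
  [0,0,0,0,0,0,1],
  [0,0,0,0,0,0,0.5],
  [0,0,0,0,0,0,0],
  [0,0,0,0,0,0,-1],
  [0,0,0,0,0,0,-1],
  [0,0,0,0,0,0,-1],
  [0,0,0,0,0,0,-1],
])

```text
t: 10.75
tcp_pos: [0.6549, -0.0248, 0.0667]
tool_rot: [0.707, 0.707, 0.001, 0.001]
force: [-1.1, -0.5, 6.3]
finger_gap: 0.663
gripper_force: 33.0
```

Emit:
drive_tool([
  [0,0,0,0,0,0,-1],
  [0,0,-0.01,0,0,0,-1],
  [0,0,-0.02,0,0,0,-1],
  [0,0,-0.035,0,0,0,-1],
  [0,0,-0.035,0,0,0,-1],
  [0,0,-0.02,0,0,0,-1],
  [0,0,-0.0,0,0,0,-1],
  [0,0,-0.0,0,0,0,-1],
], newtons=40)

```text
t: 11.55
tcp_pos: [0.6534, -0.0244, 0.1843]
tool_rot: [0.707, 0.707, 0.0, -0.0]
force: [-0.1, -0.1, -1.8]
finger_gap: 0.661
gripper_force: 43.0
```

Emit:
drive_tool([
  [0.007,-0.01,0,0,0,0,-1],
  [0.02,-0.027,0,0,0,0,-1],
  [0.028,-0.038,0,0,0,0,-1],
  [0.028,-0.038,0,0,0,0,-1],
  [0.028,-0.038,0,0,0,0,-1],
  [0.018,-0.025,0,0,0,0,-1],
  [0.007,-0.01,0.02,0,0,0,-1],
  [0,0,0.04,0,0,0,-1],
  [0,0,0,0,0,0,-1],
  [0,0,0,0,0,0,-1],
])

```text
t: 12.55
tcp_pos: [0.4664, 0.1117, 0.1233]
tool_rot: [0.707, 0.707, -0.002, -0.002]
force: [0.5, -0.0, -1.5]
finger_gap: 0.661
gripper_force: 43.8
```

Emit:
drive_tool([
  [0,0.001,0.02,0,0,0,-1],
  [0,0,0.022,0,0,0,-1],
  [0,0,0.014,0,0,0,-1],
  [0,0,0.005,0,0,0,-1],
  [0,0,0,0,0,0,-1],
  [0,0,0,0,0,0,-1],
  [0,0,0,0,0,0,-1],
])

```text
t: 13.25
tcp_pos: [0.4697, 0.1115, 0.0644]
tool_rot: [0.707, 0.707, 0.001, 0.001]
force: [-0.0, 1.0, -0.9]
finger_gap: 0.661
gripper_force: 43.8
```

Emit:
drive_tool([
  [0,-0.001,0.003,0,0,0,-1],
  [0,0,0.002,0,0,0,-1],
  [0,0,0.001,0,0,0,-1],
  [0,0,0,0,0,0,-1],
  [0,0,0,0,0,0,-1],
])

```text
t: 13.75
tcp_pos: [0.4678, 0.1116, 0.0577]
tool_rot: [0.707, 0.707, 0.0, -0.0]
force: [-1.5, 0.2, 3.7]
finger_gap: 0.66
gripper_force: 44.4
```

Emit:
drive_tool([
  [0,0,0.001,0,0,0,-1],
  [0,0,0,0,0,0,-1],
])

```text
t: 13.95
tcp_pos: [0.4677, 0.1116, 0.0576]
tool_rot: [0.707, 0.707, 0.0, 0.0]
force: [-3.0, 0.5, 14.6]
finger_gap: 0.66
gripper_force: 45.5
```

Emit:
drive_tool([
  [0,0,-0.001,0,0,0,-1],
  [0,0,0,0,0,0,0.5],
  [0,0,0,0,0,0,1],
  [0,0,0,0,0,0,1],
  [0,0,0,0,0,0,1],
  [0,0,-0.01,0,0,0,1],
  [0,0,-0.04,0,0,0,1],
  [0,0,-0.045,0,0,0,1],
  [0,0,-0.03,0,0,0,1],
  [0,0,0,0,0,0,1],
])

```text
t: 14.95
tcp_pos: [0.4707, 0.1117, 0.1869]
tool_rot: [0.707, 0.707, 0.004, 0.004]
force: [1.0, -0.2, -0.9]
finger_gap: 1.001
gripper_force: 0.0
```

Emit:
drive_tool([
  [-0.008,0.025,0,0,0,0,1],
  [-0.013,0.04,0,0,0,0,1],
  [-0.013,0.04,0,0,0,0,1],
  [-0.013,0.04,0,0,0,0,1],
  [-0.01,0.025,0,0,0,0,1],
  [0,0.006,0.02,0,0,0,1],
  [0,0,0,0,0,0,1],
  [0,0,0,0,0,0,1],
])

```text
t: 15.75
tcp_pos: [0.6422, 0.0547, 0.161]
tool_rot: [0.707, 0.707, -0.001, -0.002]
force: [-0.4, 1.1, 0.4]
finger_gap: 0.999
gripper_force: 0.0
```

Run:
```python
from look import *
s,d=look("w2");P=cloud(d,d["T"]).reshape(-1,3)
print(s["tcp_pos"])
sc=manip.snapshot("scene");cv2.imwrite("pics/sc2.png",sc["image"][...,::-1])
cv2.imwrite("pics/j2.png",cv2.resize(np.hstack([d["image"],sc["image"]])[...,::-1],(800,300)))
```

```text
[0.64220401 0.05473771 0.16103177]
```

View pics/j2.png

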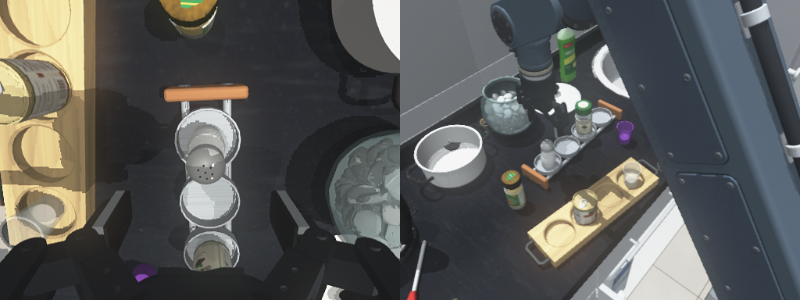

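Tin (scene half 585,207) and glass (632,178) stand upright in their wells. The shaker lies between the open fingers.

Emit:
drive_tool([
  [0,0.004,0.03,0,0,0,1],
  [0,0,0.036,0,0,0,1],
  [0,0,0.023,0,0,0,1],
  [0,0,0,0,0,0,1],
  [0,0,0,0,0,0,0.4],
  [0,0,0,0,0,0,0],
  [0,0,0,0,0,0,-1],
  [0,0,0,0,0,0,-1],
  [0,0,0,0,0,0,-1],
  [0,0,0,0,0,0,-1],
], newtons=30)

```text
t: 16.85
tcp_pos: [0.6489, 0.0547, 0.0753]
tool_rot: [0.707, 0.707, 0.001, 0.001]
force: [-1.3, 1.4, 7.3]
finger_gap: 0.427
gripper_force: 29.7
```

Emit:
drive_tool([
  [0,0,0,0,0,0,-1],
  [0,0,0,0,0,0,-1],
  [0,0,0,0,0,0,-1],
])

```text
t: 17.15
tcp_pos: [0.6489, 0.0547, 0.0754]
tool_rot: [0.707, 0.707, 0.001, 0.001]
force: [-1.2, 0.9, 6.2]
finger_gap: 0.429
gripper_force: 29.7
```

Emit:
drive_tool([
  [0,0,-0.01,0,0,0,-1],
  [0,0,-0.02,0,0,0,-1],
  [0,0,-0.035,0,0,0,-1],
  [0,0,-0.035,0,0,0,-1],
  [0,0,-0.02,0,0,0,-1],
  [0,0,-0.0,0,0,0,-1],
  [0,0,-0.0,0,0,0,-1],
])

```text
t: 17.85
tcp_pos: [0.6475, 0.0545, 0.1933]
tool_rot: [0.707, 0.707, -0.0, -0.0]
force: [-0.1, -0.7, -2.1]
finger_gap: 0.429
gripper_force: 29.9
```

Emit:
drive_tool([
  [0.007,-0.01,0,0,0,0,-1],
  [0.02,-0.025,0,0,0,0,-1],
  [0.028,-0.035,0,0,0,0,-1],
  [0.028,-0.035,0,0,0,0,-1],
  [0.026,-0.032,0,0,0,0,-1],
  [0.018,-0.023,0,0,0,0,-1],
  [0.007,-0.009,0.02,0,0,0,-1],
  [0,0,0.03,0,0,0,-1],
  [0,0,0,0,0,0,-1],
  [0,0,0,0,0,0,-1],
])

```text
t: 18.85
tcp_pos: [0.4776, 0.1886, 0.1423]
tool_rot: [0.707, 0.707, -0.002, -0.001]
force: [0.6, 0.1, -0.2]
finger_gap: 0.433
gripper_force: 30.2
```

Emit:
drive_tool([
  [0,0,0.02,0,0,0,-1],
  [0,0,0.026,0,0,0,-1],
  [0,0,0.017,0,0,0,-1],
  [0,0,0.006,0,0,0,-1],
  [0,0,0,0,0,0,-1],
  [0,0,0,0,0,0,-1],
  [0,0,0,0,0,0,-1],
])

```text
t: 19.55
tcp_pos: [0.4798, 0.1887, 0.0754]
tool_rot: [0.707, 0.707, 0.001, 0.001]
force: [-0.6, 0.1, -0.9]
finger_gap: 0.434
gripper_force: 30.2
```

Emit:
drive_tool([
  [0,-0.001,0.003,0,0,0,-1],
  [0,0,0.002,0,0,0,-1],
  [0,0,0.001,0,0,0,-1],
  [0,0,0,0,0,0,-1],
  [0,0,0,0,0,0,-1],
])

```text
t: 20.05
tcp_pos: [0.4779, 0.1886, 0.0683]
tool_rot: [0.707, 0.707, -0.0, -0.0]
force: [-0.6, -0.0, -0.8]
finger_gap: 0.435
gripper_force: 30.2
```

Emit:
drive_tool([
  [0,0,0.001,0,0,0,-1],
  [0,0,0.001,0,0,0,-1],
  [0,0,0,0,0,0,-1],
  [0,0,0,0,0,0,-1],
])

```text
t: 20.45
tcp_pos: [0.478, 0.1886, 0.0665]
tool_rot: [0.707, 0.707, 0.0, 0.0]
force: [-0.8, 0.3, 2.3]
finger_gap: 0.434
gripper_force: 30.6
```

Touching the floor; I'll release, rise, and go over to the pepper jar at (.656,-.101).

Emit:
drive_tool([
  [0,0,0,0,0,0,0.3],
  [0,0,0,0,0,0,1],
  [0,0,0,0,0,0,1],
  [0,0,0,0,0,0,1],
  [0,0,-0.01,0,0,0,1],
  [0,0,-0.04,0,0,0,1],
  [0,0,-0.045,0,0,0,1],
  [0,0,-0.03,0,0,0,1],
  [0,0,0,0,0,0,1],
])

```text
t: 21.35
tcp_pos: [0.4808, 0.1892, 0.1963]
tool_rot: [0.707, 0.707, 0.004, 0.003]
force: [-0.0, -0.1, -0.1]
finger_gap: 0.996
gripper_force: 0.0
```

Emit:
drive_tool([
  [-0.02,0.01,0,0,0,0,1],
  [-0.04,0.025,0,0,0,0,1],
  [-0.04,0.025,0,0,0,0,1],
  [-0.04,0.025,0,0,0,0,1],
  [-0.04,0.025,0,0,0,0,1],
  [-0.04,0.025,0,0,0,0,1],
  [-0.035,0.022,0,0,0,0,1],
  [-0.025,0.016,0,0,0,0,1],
  [-0.01,0.005,0,0,0,0,1],
  [0,0,0,0,0,0,1],
])

```text
t: 22.35
tcp_pos: [0.6555, -0.1027, 0.1903]
tool_rot: [0.708, 0.706, -0.0, -0.001]
force: [-1.2, -0.4, 0.0]
finger_gap: 1.003
gripper_force: 0.0
```

Emit:
drive_tool([
  [0,0,0,0,0,0,1],
  [0,0,0,0,0,0,1],
])

```text
t: 22.55
tcp_pos: [0.6546, -0.0996, 0.1911]
tool_rot: [0.707, 0.708, -0.0, -0.001]
force: [-0.4, 0.4, 0.5]
finger_gap: 1.001
gripper_force: 0.0
```

Emit:
drive_tool([
  [-0.001,0.001,0.03,0,0,0,1],
  [0,0,0.043,0,0,0,1],
  [0,0,0.025,0,0,0,1],
  [0,0,0,0,0,0,1],
  [0,0,0,0,0,0,0.4],
  [0,0,0,0,0,0,0],
  [0,0,0,0,0,0,-1],
  [0,0,0,0,0,0,-1],
  [0,0,0,0,0,0,-1],
  [0,0,0,0,0,0,-1],
])

```text
t: 23.55
tcp_pos: [0.6579, -0.1027, 0.0958]
tool_rot: [0.707, 0.707, 0.001, 0.001]
force: [-1.4, 1.0, 7.1]
finger_gap: 0.526
gripper_force: 30.1
```

Emit:
drive_tool([
  [0,0,0,0,0,0,-1],
  [0,0,0,0,0,0,-1],
  [0,0,0,0,0,0,-1],
])

```text
t: 23.85
tcp_pos: [0.6579, -0.1027, 0.0958]
tool_rot: [0.707, 0.707, 0.001, 0.001]
force: [-0.4, 0.5, 7.3]
finger_gap: 0.529
gripper_force: 30.1
```

Emit:
drive_tool([
  [0,0,-0.01,0,0,0,-1],
  [0,0,-0.02,0,0,0,-1],
  [0,0,-0.035,0,0,0,-1],
  [0,0,-0.03,0,0,0,-1],
  [0,0,-0.02,0,0,0,-1],
  [0,0,-0.0,0,0,0,-1],
  [0,0,-0.0,0,0,0,-1],
])

```text
t: 24.55
tcp_pos: [0.6565, -0.1024, 0.2084]
tool_rot: [0.707, 0.707, 0.0, 0.0]
force: [-0.7, -0.9, -0.3]
finger_gap: 0.528
gripper_force: 30.9
```

Emit:
drive_tool([
  [0.007,-0.01,0,0,0,0,-1],
  [0.02,-0.03,0,0,0,0,-1],
  [0.028,-0.04,0,0,0,0,-1],
  [0.028,-0.04,0,0,0,0,-1],
  [0.028,-0.04,0,0,0,0,-1],
  [0.02,-0.03,0,0,0,0,-1],
  [0.007,-0.011,0.02,0,0,0,-1],
  [0,0,0,0,0,0,-1],
  [0,0,0,0,0,0,-1],
  [0,0,0,0,0,0,-1],
])

```text
t: 25.55
tcp_pos: [0.4576, 0.0348, 0.1884]
tool_rot: [0.707, 0.707, 0.0, 0.001]
force: [1.5, 0.0, -1.0]
finger_gap: 0.524
gripper_force: 31.1
```

Emit:
drive_tool([
  [0,0,0.02,0,0,0,-1],
  [0,0,0.035,0,0,0,-1],
  [0,0,0.025,0,0,0,-1],
  [0,0,0.012,0,0,0,-1],
  [0,0,0.003,0,0,0,-1],
  [0,0,0,0,0,0,-1],
  [0,0,0,0,0,0,-1],
  [0,0,0,0,0,0,-1],
])

```text
t: 26.35
tcp_pos: [0.4568, 0.0353, 0.0942]
tool_rot: [0.707, 0.707, 0.001, 0.001]
force: [0.1, 0.1, -0.9]
finger_gap: 0.528
gripper_force: 31.1
```

Emit:
drive_tool([
  [0,0,0.002,0,0,0,-1],
  [0,0,0.001,0,0,0,-1],
  [0,0,0,0,0,0,-1],
  [0,0,0,0,0,0,-1],
])

```text
t: 26.75
tcp_pos: [0.4559, 0.0356, 0.0904]
tool_rot: [0.707, 0.707, 0.0, 0.0]
force: [-0.5, -0.3, -1.5]
finger_gap: 0.53
gripper_force: 31.1
```

Emit:
drive_tool([
  [0,0,0.002,0,0,0,-1],
  [0,0,0.001,0,0,0,-1],
  [0,0,0.001,0,0,0,-1],
  [0,0,0,0,0,0,-1],
  [0,0,0,0,0,0,-1],
])

```text
t: 27.25
tcp_pos: [0.4558, 0.0356, 0.0868]
tool_rot: [0.707, 0.707, 0.0, 0.0]
force: [-1.3, -0.3, 4.7]
finger_gap: 0.53
gripper_force: 31.5
```

Emit:
drive_tool([
  [0,0,0,0,0,0,0.4],
  [0,0,0,0,0,0,1],
  [0,0,0,0,0,0,1],
  [0,0,0,0,0,0,1],
  [0,0,-0.01,0,0,0,1],
  [0,0,-0.04,0,0,0,1],
  [0,0,-0.045,0,0,0,1],
  [0,0,-0.045,0,0,0,1],
  [0,0,-0.03,0,0,0,1],
  [0,0,0,0,0,0,1],
])

```text
t: 28.25
tcp_pos: [0.4585, 0.0353, 0.2612]
tool_rot: [0.707, 0.707, 0.003, 0.005]
force: [0.1, -0.2, 0.2]
finger_gap: 0.998
gripper_force: 0.0
```

Emit:
drive_tool([
  [-0.02,0.02,0,0,0,0,1],
  [-0.03,0.03,0,0,0,0,1],
  [-0.03,0.03,0,0,0,0,1],
  [-0.03,0.02,0,0,0,0,1],
  [0,0,0,0,0,0,1],
  [0,0,0,0,0,0,1],
])

```text
t: 28.85
tcp_pos: [0.5549, -0.0746, 0.2551]
tool_rot: [0.708, 0.706, -0.001, -0.002]
force: [-0.3, -0.1, -0.4]
finger_gap: 0.999
gripper_force: 0.0
```

Run:
```python
from look import *
a=look("fs","scene")[1];b=look("fd","side")[1]
A=cv2.resize(a["image"][180:350,150:350],(400,340));B=cv2.resize(b["image"][110:250,150:315],(400,340))
cv2.imwrite("pics/fin.png",np.hstack([A,B])[...,::-1])
for n,d in(("scene",a),("side",b)):
    p=cloud(d).reshape(-1,3)
    for k,c in dict(salt=(.4784,.1893),tin=(.4676,.1121),jar=(.4568,.0349),glass=(.446,-.0423)).items():
        q=p[(np.hypot(*(p[:,:2]-c).T)<.036)&(p[:,2]>.04)];print(n,k,"top",np.percentile(q[:,2],98).round(3),"ctr",((q.min(0)+q.max(0))/2)[:2].round(3),"want",c)
```

```text
scene salt top 0.102 ctr [0.475 0.19 ] want (0.4784, 0.1893)
scene tin top 0.085 ctr [0.468 0.113] want (0.4676, 0.1121)
scene jar top 0.121 ctr [0.453 0.037] want (0.4568, 0.0349)
scene glass top 0.073 ctr [ 0.445 -0.042] want (0.446, -0.0423)
side salt top 0.101 ctr [0.476 0.18 ] want (0.4784, 0.1893)
side tin top 0.084 ctr [0.473 0.113] want (0.4676, 0.1121)
side jar top 0.119 ctr [0.454 0.034] want (0.4568, 0.0349)
side glass top 0.071 ctr [ 0.445 -0.044] want (0.446, -0.0423)
```

View pics/fin.png

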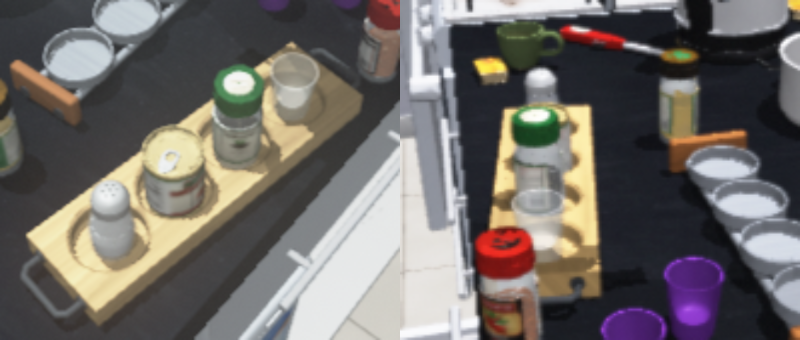

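All four stand upright on the well floors in order: salt (110,220), tin (172,170), jar (238,115), glass (295,85). Their tops are at the right heights, and the steel dishes visible in this view are empty.

```bash
python3 -c "
from station import manip
print(manip.sign_off())"
```

```text
the job is handed in; nothing more can be done
None
```

The job is handed in: shaker, tin, jar and little glass stand upright in the block's four wells, in their original left-to-right order, finished in about 29 s.

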